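# Let a visitor through the two gates at the foyer intercom

## Task

A visitor is calling at the street: on the desk video intercom, lightly press with the fingertips the large round key to answer, then the square key to release the street gate, then the long narrow key to release the inner gate, and last the large round key again to hang up. Let each key come back up before the next, never press the small round guard-call key, and leave the intercom and the things around it where they are. Nothing is picked up.

Things in the scene. Friction and masses are not known exactly. Their poses are not given: they have to be found in the camera images.
- console: desk video intercom: black slab 180 (own x) x 250 (y) x 18 mm on a low stand, loose, about 1 kg. Its face slopes down 10 degrees along own +x (roughly away from the robot): near edge 56 mm high, far edge 24 mm. Screen on the higher half; four light grey keys in a row 56 mm apart on the lower half, 9 mm proud, tops 39 mm above the credenza. Origin on the credenza under its middle, z up
- talk_key_top (a point): the large round key, 36 mm across (answer / hang up), at the console's own -y end of the row. Point: centre of its flat top while up, 55 mm to own +x of the console's middle; z axis straight out of the sloping face (the key goes in along -z), x down the slope, y along the row
- street_key_top (a point): the square key, 36 by 36 mm (street gate), second in the row next to the large round key. Point: centre of its flat top while up, 55 mm to own +x of the console's middle; z axis straight out of the sloping face (the key goes in along -z), x down the slope, y along the row
- inner_key_top (a point): the long narrow key, 44 mm (x, down the slope) by 22 mm (y) (inner gate), third in the row between the square key and the small round one. Point: centre of its flat top while up, 55 mm to own +x of the console's middle; z axis straight out of the sloping face (the key goes in along -z), x down the slope, y along the row
- guard_key_top (a point): the small round key, 20 mm across (calls the guard), at the console's own +y end of the row: do not press. Point: centre of its flat top while up, 55 mm to own +x of the console's middle; z axis straight out of the sloping face (the key goes in along -z), x down the slope, y along the row
- talk_key (a joint): travel of the large round key: 0 = up, 0.006 m = fully in. It counts as pressed once it is in by more than half (0.003 m), and returns on its own. All four keys are sprung alike: 1 N to start moving, 3.1 N half-way, 5.2 N fully in; the stop beyond is hard, and a knock or push of 20 N on the console is too hard
- street_key (a joint): travel of the square key: 0 = up, 0.006 m = fully in. It counts as pressed once it is in by more than half (0.003 m), and returns on its own
- inner_key (a joint): travel of the long narrow key: 0 = up, 0.006 m = fully in. It counts as pressed once it is in by more than half (0.003 m), and returns on its own
- guard_key (a joint): travel of the small round key: 0 = up, 0.006 m = fully in. It counts as pressed once it is in by more than half (0.003 m), and returns on its own; leave it up
- bowl: teal ceramic bowl, 136 mm across, 52 mm high, origin under its centre; loose, stands on the credenza beside the console; leave it alone
- coaster: dark round silicone coaster, 96 mm across, 7 mm thick, origin under its centre; loose, stands on the credenza beside the console; leave it alone
- frame: chrome spring clamp standing on its handles (52 mm deep in x, 48 mm wide in y) and gripping an acrylic photo frame 68 mm wide, 8 mm thick; 112 mm high in all, origin under its centre, frame across its y; loose, stands on the credenza beside the console; leave it alone
- pen: aluminium pen 144 mm long along its x, 10 mm thick, origin under its middle; loose, lies on the credenza in front of the console's low edge; leave it alone

How it is judged:
By the outcome, as a careful person would: the job done as asked, in the order asked, and still so for the second after the job is handed in, with the robot touching nothing.
It also fails if it takes over 48 s, if anything falls off the work surface, if the arm or the gripper's body presses on something with over 40 N, if the wrist force passes 120 N, or if a joint passes its speed limit or range.

## Robot

A 6-joint arm with a two-finger parallel gripper is mounted at the origin on the work surface. World frame = base frame: x ahead of the robot, y to its left, z up, the work surface at z = 0. Lengths are in m, angles in rad, forces in N, time in s.
With the tool pointing down it reaches from about 0.35 to 0.975 m from the base axis. Payload 4.9 kg.
Tool frame: the origin (TCP) lies at the very end of the fingers, on their centre line; the grasp point (between the pads) lies 19 mm behind it; z points along the fingers, y is the line along which they close (so a half turn about z gives the same grasp; the last joint's range is limited). The gripper opens to 85 mm and grips with 20 to 120 N. Pads are 22 mm wide; open, the fingers measure 114 mm over their backs; the gripper's body (76 mm by 85 mm) begins 54 mm behind the grasp point. The pads swing forward as they close: fully open they stand 13 mm farther back than shut.
Start: joints at [-1.399, 0.053, 1.613, -0, 1.476, -0.119], TCP at [0.179, -0.599, 0.205] pointing down, gripper open.
Joint ranges: [-3.01, 3.01], [-1.01, 2.22], [0.06, 2.58], [-1.02, 4.17], [0.09, 2.62], [-3.14, 3.14]. Speed limits (rad/s): [2.57, 2.57, 3.14, 3.14, 3.14, 3.14].

## Interface

Orientations are given as a rotation vector (axis times angle).
In Python, from station import get_obs, get_image, finish_job gives the robot as it stands. The module is installed in compiled form; this text tells all that it offers.
- The arm moves only by the tool carry_out, never from a script. Its argument "rows" is a list of rows, each a list of 7 numbers: the turn, a rotation vector about the tool's x, y, z as a fraction of full scale, then the shift along the tool's x, y, z as a fraction of full scale, then the closure, from -1 (fully open) to 1 (shut). A call has 1 to 5 rows; each row is the pose to reach, as a shift and turn from the pose commanded when the call began, along the tool's axes at that moment, turning the shorter way round; what a row does not reach only later rows make up. Full scale, the value 1, is 300 mm for a shift and pi rad for a turn. A row lasts 1/10 s, in which the tool goes at most 50 mm and 8.59 degrees, less where a joint would pass 70% of its speed; a pose out of reach is approached as far as the arm can. A call with a number of a shift or a turn outside -1 to 1 is refused whole. A call with a gripper value outside its range is refused whole. The fingers move at their own pace and stop on an object; "force" is the grip in N (left out, the last holds). Time passes only in rows, so rows that repeat a pose let the fingers close. It gives the time, the measured TCP pose, the force, the opening and the grip force at its end, in the units of the state.
- get_obs(): the state, without advancing time (a new reading comes with each control period).
- get_image(name): name is "scene" or "side" or "wrist"; returns a dict with "img" (400x640x3 uint8, blue, green, red), "mtx" (3x3 intrinsics, pixels), "R" (3x3) and "t" (3): a world point X has camera coordinates R X + t. Camera axes: x right, y down, z forward; pixel columns grow to the right and rows downward; lengths in m; the calibration is good to about 2 mm. A picture is of the moment at which its call begins. There is no depth.
- finish_job(): hands the job in; it is judged then, once.
The state is a dict: "t": time; "q": joint angles; "dq": joint speeds; "effort": joint torques, N m; "tool_pos": TCP position; "tool_rot": TCP orientation; "contact_force": force on the tool from outside, world axes, zero at the start; "wrist_torque": the same for the moment, N m; "opening": finger opening in m; "grip_force": force on a finger pad.
Only numpy, scipy, OpenCV 4.12 (cv2) and the standard library are available. Lean on these libraries where they do the work, as an engineer would, in place of code of your own. Each camera call takes 0.05 s, during which the arm holds its last target. There are 200 camera calls.

## Working session

There is one attempt and no reset: what is moved stays moved. The work goes in short steps, Python scripts to look and compute and a tool call to move; the robot and the scene stay as the last step left them, time stands still between calls to the robot, and variables do not carry over. Pictures are saved under pics/ and viewed, at most 10 in all, crops included, and the job is handed in when it is done.

Besides the shell and the picture viewer there is one more tool, called after "Request:" in YAML: its name, and indented under it one key for each argument. carry_out: Moves the arm, as the interface text tells. Shift numbers are shares of 300 mm and turn numbers shares of pi rad, none past 1 either way. Its arguments: {"type":"object","properties":{"rows":{"type":"array"},"force":{"type":"number"}},"required":["rows"]}

```bash
mkdir -p pics; python3 - <<'E'
from station import *
import cv2,pickle
d={n:get_image(n) for n in ("scene","side","wrist")}
pickle.dump(d,open("im0.pkl","wb"))
for n in d: cv2.imwrite(f"pics/{n}0.png",d[n]["img"])
o=get_obs();print(o["t"],o["tool_pos"],o["tool_rot"],o["contact_force"],o["opening"])
E
```

```text
0.15 [ 0.17909555 -0.59822839  0.20419237] [-3.10679361e+00 -4.54886319e-01  3.45792364e-05] [ 0.09305063  0.04310042 -0.5431606 ] 0.08533016631054899
```

View pics/scene0.png

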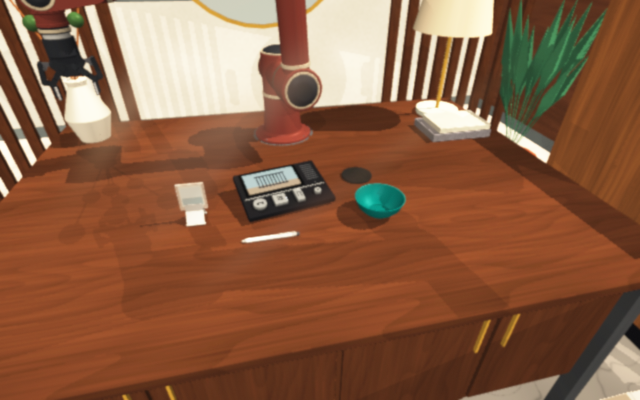

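View pics/side0.png

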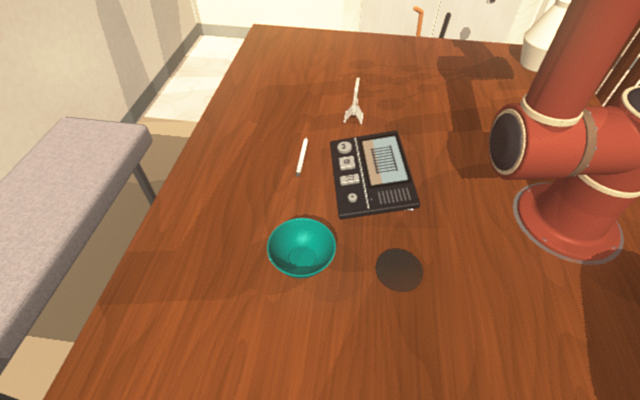

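The scene view shows the console at about (285,190), with its keys running from the large round one at (260,203) to the small one at (318,190). The side view shows the same keys from (345,147) to (352,198). The frame stands past the talk end, the pen beyond the low edge, and the bowl and coaster at the guard end. Next I'll segment the keys and triangulate them.

```bash
cat > h.py <<'E'
import numpy as np,cv2
def ray(c,uv):
    d=c["R"].T@np.linalg.solve(c["mtx"],[uv[0],uv[1],1.]); return -c["R"].T@c["t"],d/np.linalg.norm(d)
def plane(c,uv,z):
    o,d=ray(c,uv); return o+d*(z-o[2])/d[2]
def tri(rays):
    A=np.zeros((3,3));b=np.zeros(3)
    for o,d in rays:
        P=np.eye(3)-np.outer(d,d);A+=P;b+=P@o
    X=np.linalg.solve(A,b); return X,[np.linalg.norm((np.eye(3)-np.outer(d,d))@(X-o)) for o,d in rays]
def proj(c,X):
    p=c["mtx"]@(c["R"]@np.asarray(X)+c["t"]); return p[:2]/p[2]
E
python3 - <<'E'
import pickle,cv2,numpy as np
from h import *
d=pickle.load(open("im0.pkl","rb"))
out=[]
for n,(x0,y0,x1,y1) in {"scene":(225,155,345,225),"side":(320,125,425,225)}.items():
    im=d[n]["img"]; g=im.min(2); m=np.zeros_like(g); m[y0:y1,x0:x1]=(g[y0:y1,x0:x1]>115)*255
    k,l,s,c=cv2.connectedComponentsWithStats(m,connectivity=4)
    print(n,[(s[i].tolist(),c[i].round(1).tolist()) for i in range(1,k) if s[i,4]>12])
    cr=cv2.resize(im[y0:y1,x0:x1],None,fx=5,fy=5,interpolation=cv2.INTER_CUBIC)
    out.append(cv2.copyMakeBorder(cr,0,500-cr.shape[0],0,0,cv2.BORDER_CONSTANT) )
    cv2.imwrite(f"pics/crop_{n}.png",cr)
E
```

```text
scene [([242, 167, 58, 27, 962], [270.0, 179.5]), ([292, 187, 13, 14, 105], [298.5, 193.3]), ([314, 187, 7, 6, 33], [317.4, 189.5]), ([271, 191, 17, 14, 161], [279.4, 197.7]), ([253, 196, 14, 13, 132], [259.5, 202.4])]
side [([363, 136, 45, 49, 1439], [384.5, 160.5]), ([354, 138, 5, 19, 28], [356.5, 147.2]), ([338, 142, 14, 11, 117], [344.3, 147.0]), ([339, 156, 16, 14, 169], [346.6, 162.6]), ([358, 157, 11, 51, 85], [363.2, 182.6]), ([340, 174, 20, 11, 162], [349.3, 179.1]), ([348, 193, 9, 9, 56], [352.2, 197.2])]
```

View pics/crop_scene.png

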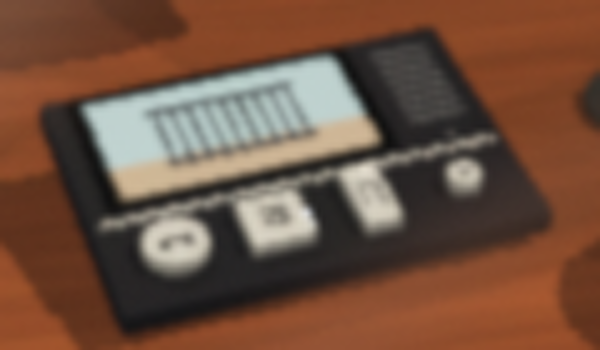

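View pics/crop_side.png

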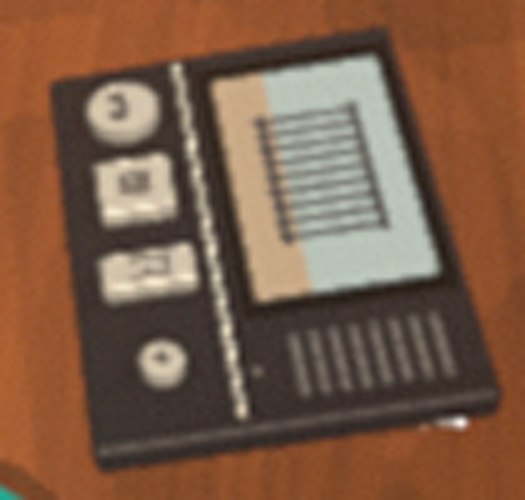

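The crops show all four keys clearly: talk, square, long narrow and small round, in that order. The blobs are clean apart from a little side wall.

```bash
python3 - <<'E'
import pickle
from h import *
d=pickle.load(open("im0.pkl","rb"))
S=[(259.5,202.4),(279.4,197.7),(298.5,193.3),(317.4,189.5)];D=[(344.3,147),(346.6,162.6),(349.3,179.1),(352.2,197.2)]
P=[]
for a,b in zip(S,D):
    X,e=tri([ray(d["scene"],a),ray(d["side"],b)]);P.append(X)
    print(X.round(4),np.round(e,4),plane(d["scene"],a,.037)[:2].round(4),plane(d["side"],b,.037)[:2].round(4))
P=np.array(P);v=P[3]-P[0];print(np.degrees(np.arctan2(v[1],v[0])),np.linalg.norm(np.diff(P,axis=0),axis=1))
from station import get_obs
o=get_obs()
print(proj(d["wrist"],P[1]), cv2.Rodrigues(o["tool_rot"])[0].round(3))
def blob(c,lo,hi,z,roi):
    hsv=cv2.cvtColor(c["img"],cv2.COLOR_BGR2HSV);m=cv2.inRange(hsv,lo,hi);r=np.zeros_like(m);x0,y0,x1,y1=roi;r[y0:y1,x0:x1]=m[y0:y1,x0:x1]
    ys,xs=np.nonzero(r);return [plane(c,p,z)[:2].round(3).tolist() for p in [(xs.min(),ys[xs.argmin()]),(xs.max(),ys[xs.argmax()]),(xs.mean(),ys.mean())]]
print("pen",blob(d["side"],(0,0,150),(180,80,255),.005,(290,130,312,180)))
c=d["side"]
print("bowl",plane(c,(302,247),.05).round(3),"coaster",plane(c,(399,269),.007).round(3),"frame foot",plane(c,(353,120),0).round(3))
E
```

```text
[ 0.5231 -0.1303  0.0376] [0.0004 0.0004] [ 0.5217 -0.1305] [ 0.5233 -0.1305]
[ 0.5124 -0.0754  0.0375] [0.0007 0.0007] [ 0.5107 -0.0757] [ 0.5128 -0.0749]
[ 0.5016 -0.021   0.0374] [0.0005 0.0005] [ 0.5003 -0.0211] [ 0.5019 -0.0208]
[0.4913 0.0341 0.0368] [0.0005 0.0005] [0.4924 0.0343] [0.4911 0.0338]
100.92387116820984 [0.0559813  0.05544544 0.05609901]
[-361.78841941 -610.81983198] [[ 0.958  0.287 -0.   ]
 [ 0.287 -0.958  0.002]
 [ 0.    -0.002 -1.   ]]
pen [[0.637, -0.063], [0.627, -0.18], [0.631, -0.118]]
bowl [0.579 0.187 0.05 ] coaster [0.383 0.184 0.007] frame foot [ 0.51  -0.292  0.   ]
```

The row heading is 100.9°, so the console yaw is 10.9°, and the 56 mm spacing checks out. I'll work out the hover pose over the talk key, with the tool square to the sloping face and the fingers shut.

```bash
cat > plan.py <<'E'
import sys
from h import *
from station import get_obs
yaw=np.radians(10.92); a=np.radians(10)
xo=np.array([np.cos(yaw),np.sin(yaw),0]);yo=np.array([-np.sin(yaw),np.cos(yaw),0]);Z=np.array([0,0,1.])
n=np.cos(a)*Z+np.sin(a)*xo; xs=np.cos(a)*xo-np.sin(a)*Z
C=np.array([.5072,-.0481,.039])       # row middle
K={k:C+yo*.056*(i-1.5) for i,k in enumerate(("talk","street","inner","guard"))}
Rt=np.column_stack([xs,-yo,-n])
def delta(k,h):
    o=get_obs();R=cv2.Rodrigues(o["tool_rot"])[0]
    r=cv2.Rodrigues(R.T@Rt)[0].ravel(); s=R.T@(K[k]+n*h-o["tool_pos"])
    return o,r/np.pi,s/.3
if __name__=="__main__":
    o,r,s=delta(sys.argv[1],float(sys.argv[2])); print(K[sys.argv[1]].round(4),"t",o["t"],"turn",r.round(4),"shift",s.round(4),"mm",(s*300).round(1),"F",o["contact_force"].round(2),o["opening"],o["q"].round(2))
E
python3 plan.py talk .05
```

```text
[ 0.5231 -0.1306  0.039 ] t 0.15 turn [ 0.0023 -0.0556  0.0319] shift [ 1.5742 -1.1611  0.3888] mm [ 472.3 -348.3  116.6] F [ 0.09  0.04 -0.54] 0.08533016631054899 [-1.4   0.05  1.61  0.    1.48 -0.12]
```

Request:
carry_out:
  rows:
    - [0, 0, 0, 0.62, -0.46, 0, 1]
    - [0, 0, 0, 0.62, -0.46, 0, 1]
    - [0, 0, 0, 0.62, -0.46, 0, 1]
    - [0, 0, 0, 0.62, -0.46, 0, 1]
    - [0, 0, 0, 0.62, -0.46, 0, 1]
  force: 20

```text
t: 0.65
tool_pos: [0.3191, -0.4104, 0.2048]
tool_rot: [-3.107, -0.458, -0.001]
contact_force: [-0.2, -0.5, -0.4]
opening: 0.0125
grip_force: 0.0
```

Request:
carry_out:
  rows:
    - [0, 0, 0, 0.62, -0.46, 0, 1]
    - [0, 0, 0, 0.62, -0.46, 0, 1]
    - [0, 0, 0, 0.62, -0.46, 0, 1]
    - [0, 0, 0, 0.62, -0.46, 0, 1]
    - [0, 0, 0, 0.62, -0.46, 0, 1]

```text
t: 1.15
tool_pos: [0.4576, -0.2248, 0.205]
tool_rot: [-3.107, -0.459, -0.001]
contact_force: [0.2, -0.8, -0.7]
opening: -0.0002
grip_force: 0.0
```

```bash
python3 plan.py talk .05
```

```text
[ 0.5231 -0.1306  0.039 ] t 1.15 turn [ 0.0027 -0.0556  0.0326] shift [ 0.3284 -0.2346  0.3895] mm [ 98.5 -70.4 116.9] F [ 0.24 -0.83 -0.7 ] -0.00022200102977140712 [-0.6  -0.23  1.88  0.    1.49  0.67]
```

Request:
carry_out:
  rows:
    - [0.003, -0.056, 0.033, 0.328, -0.235, 0.05, 1]
    - [0.003, -0.056, 0.033, 0.328, -0.235, 0.05, 1]
    - [0.003, -0.056, 0.033, 0.328, -0.235, 0.1, 1]
    - [0.003, -0.056, 0.033, 0.328, -0.235, 0.2, 1]
    - [0.003, -0.056, 0.033, 0.328, -0.235, 0.3, 1]

```text
t: 1.65
tool_pos: [0.5314, -0.1309, 0.1143]
tool_rot: [3.099, 0.294, -0.273]
contact_force: [0.9, 0.4, -0.3]
opening: 0.0006
grip_force: 0.0
```

Request:
carry_out:
  rows:
    - [0, 0, 0, 0, 0, 0, 1]
    - [0, 0, 0, 0, 0, 0, 1]

```text
t: 1.85
tool_pos: [0.53, -0.1318, 0.115]
tool_rot: [3.1, 0.29, -0.276]
contact_force: [-0.8, -0.3, 0.2]
opening: -0.0003
grip_force: 0.0
```

```bash
python3 plan.py talk .0; python3 - <<'E'
from station import *
import cv2,pickle
d={n:get_image(n) for n in ("scene","side","wrist")}
pickle.dump(d,open("im1.pkl","wb"))
cv2.imwrite("pics/wrist1.png",d["wrist"]["img"])
cv2.imwrite("pics/side1.png",cv2.resize(d["side"]["img"][60:220,300:460],None,fx=3.5,fy=3.5))
from plan import K
from h import proj
for n in d:print(n,[proj(d[n],K[k]).round(1).tolist() for k in K])
E
```

```text
[ 0.5231 -0.1306  0.039 ] t 1.85 turn [-0.0005  0.0009 -0.0011] shift [ 0.0232 -0.0081  0.2532] mm [ 7.  -2.4 76. ] F [-0.8  -0.34  0.25] -0.00028303419900808897 [-0.33  0.06  1.77 -0.09  1.47  1.07]
scene [[259.5, 202.1], [279.5, 197.5], [298.8, 193.0], [317.3, 188.7]]
side [[344.4, 146.4], [346.8, 161.8], [349.4, 178.6], [352.2, 196.8]]
wrist [[320.2, 187.8], [245.5, 188.0], [170.8, 188.3], [96.2, 188.6]]
```

View pics/wrist1.png

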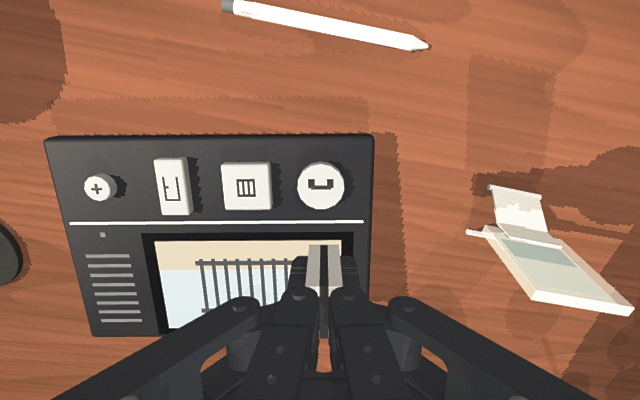

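View pics/side1.png

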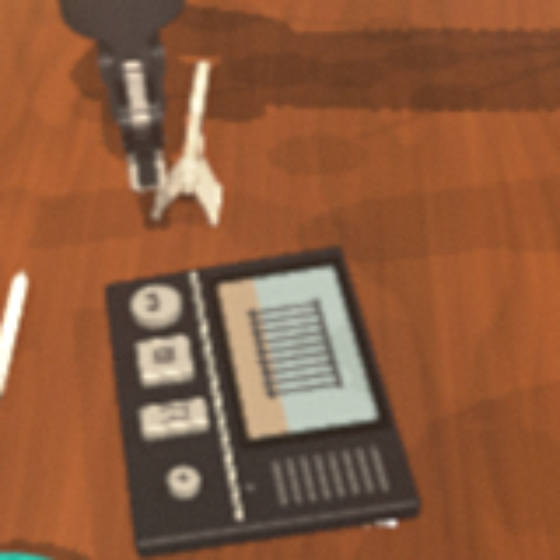

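The wrist view puts the talk key at (321,186), square at (246,187), long at (172,186) and guard at (97,187), all within 1–2 px of the projected estimate. The side crop shows the shut fingers clear of the frame. Next I'll come down to about 8 mm above the talk key.

Request:
carry_out:
  rows:
    - [0, 0, 0, 0.023, -0.008, 0.1, 1]
    - [0, 0, 0, 0.023, -0.008, 0.18, 1]
    - [0, 0, 0, 0.023, -0.008, 0.22, 1]
    - [0, 0, 0, 0.023, -0.008, 0.225, 1]
    - [0, 0, 0, 0.023, -0.008, 0.225, 1]

```text
t: 2.5
tool_pos: [0.5259, -0.1309, 0.0487]
tool_rot: [3.099, 0.29, -0.271]
contact_force: [0.1, 0.6, 0.9]
opening: 0.0001
grip_force: 0.0
```

Request:
carry_out:
  rows:
    - [0, 0, 0, 0, 0, 0, 1]
    - [0, 0, 0, 0, 0, 0, 1]

```text
t: 2.7
tool_pos: [0.5263, -0.1309, 0.0491]
tool_rot: [3.099, 0.29, -0.27]
contact_force: [-0.2, -0.7, 0.1]
opening: 0.0001
grip_force: 0.0
```

```bash
python3 plan.py talk .0
```

```text
[ 0.5231 -0.1306  0.039 ] t 2.7 turn [ 0.0001 -0.0003 -0.0012] shift [-0.0042 -0.003   0.0349] mm [-1.3 -0.9 10.5] F [-0.25 -0.67  0.09] 0.00011223199009304323 [-0.33  0.12  1.82 -0.09  1.35  1.08]
```

Request:
carry_out:
  rows:
    - [0, 0, 0, -0.004, -0.003, 0.02, 1]
    - [0, 0, 0, -0.004, -0.003, 0.03, 1]
    - [0, 0, 0, -0.004, -0.003, 0.035, 1]
    - [0, 0, 0, -0.004, -0.003, 0.038, 1]
    - [0, 0, 0, -0.004, -0.003, 0.041, 1]

```text
t: 3.2
tool_pos: [0.5216, -0.1302, 0.0355]
tool_rot: [3.1, 0.29, -0.274]
contact_force: [0.4, 0.1, -0.3]
opening: 0.0002
grip_force: 0.0
```

Request:
carry_out:
  rows:
    - [0, 0, 0, 0, 0, 0, 1]

```text
t: 3.3
tool_pos: [0.5216, -0.1302, 0.0355]
tool_rot: [3.1, 0.29, -0.274]
contact_force: [-0.5, -1.2, 0.0]
opening: -0.0003
grip_force: 0.0
```

Request:
carry_out:
  rows:
    - [0, 0, 0, 0, 0, 0, 1]

```text
t: 3.4
tool_pos: [0.5217, -0.1303, 0.0357]
tool_rot: [3.1, 0.29, -0.274]
contact_force: [-0.7, -1.0, -0.0]
opening: 0.0002
grip_force: 0.0
```

Request:
carry_out:
  rows:
    - [0, 0, 0, 0, 0, 0, 1]

```text
t: 3.5
tool_pos: [0.5218, -0.1302, 0.0358]
tool_rot: [3.1, 0.29, -0.273]
contact_force: [-0.8, -0.2, -0.2]
opening: 0.0002
grip_force: 0.0
```

```bash
python3 plan.py talk .0
```

```text
[ 0.5231 -0.1306  0.039 ] t 3.5 turn [-0.0003  0.0004 -0.0012] shift [ 0.0022  0.002  -0.0114] mm [ 0.7  0.6 -3.4] F [-0.85 -0.2  -0.19] 0.00023971548593168903 [-0.33  0.13  1.83 -0.09  1.33  1.08]
```

No contact yet at 3.4 mm below nominal, so I'll go on in 1 mm steps.

Request:
carry_out:
  rows:
    - [0, 0, 0, 0, 0, 0.0035, 1]
    - [0, 0, 0, 0, 0, 0.0035, 1]

```text
t: 3.7
tool_pos: [0.5214, -0.1302, 0.0345]
tool_rot: [3.1, 0.29, -0.274]
contact_force: [-0.5, 0.2, 0.5]
opening: 0.0003
grip_force: 0.0
```

Request:
carry_out:
  rows:
    - [0, 0, 0, 0, 0, 0, 1]

```text
t: 3.8
tool_pos: [0.5214, -0.1302, 0.0346]
tool_rot: [3.1, 0.29, -0.274]
contact_force: [0.9, -0.3, 0.4]
opening: 0.0002
grip_force: 0.0
```

Request:
carry_out:
  rows:
    - [0, 0, 0, 0, 0, 0, 1]

```text
t: 3.9
tool_pos: [0.5215, -0.1302, 0.0346]
tool_rot: [3.1, 0.29, -0.274]
contact_force: [0.0, 0.0, 0.2]
opening: -0.0003
grip_force: 0.0
```

```bash
python3 plan.py talk .0; python3 - <<'E'
from station import *
import cv2
c=get_image("scene")["img"];s=get_image("side")["img"]
a=cv2.resize(c[150:230,220:350],None,fx=4,fy=4,interpolation=cv2.INTER_CUBIC);b=cv2.resize(s[100:220,310:430],None,fx=2.3333,fy=2.6667,interpolation=cv2.INTER_CUBIC)
b=cv2.resize(b,(320,320));cv2.imwrite("pics/c2.png",cv2.hconcat([cv2.resize(a,(470,320)),b]))
E
```

```text
[ 0.5231 -0.1306  0.039 ] t 3.9 turn [-0.0003  0.0005 -0.0012] shift [ 0.0025  0.0022 -0.0153] mm [ 0.8  0.7 -4.6] F [0.05 0.03 0.19] -0.0002801934380321927 [-0.33  0.13  1.84 -0.09  1.33  1.08]
```

View pics/c2.png

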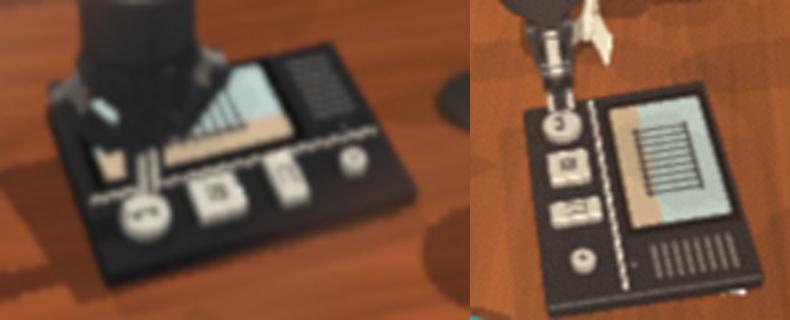

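Both views show the shut fingertips still above the talk key: the tip is at about (261,197.5) in the scene view and (344.5,140.5) in the side view. I'll triangulate the gap.

```bash
python3 - <<'E'
import pickle
from plan import *
d=pickle.load(open("im0.pkl","rb"))
X,e=tri([ray(d["scene"],(260.9,197.5)),ray(d["side"],(344.5,140.5))]);print(X.round(4),e)
o=get_obs();R=cv2.Rodrigues(o["tool_rot"])[0];print("tip in tool frame mm",(R.T@(X-o["tool_pos"])*1000).round(1), "above face top", (X-K["talk"])@n*1000)
E
```

```text
[ 0.5255 -0.1274  0.0576] [np.float64(0.0029836791968436034), np.float64(0.002983679196843596)]
tip in tool frame mm [  0.3  -2.  -23.4] above face top 18.83293362589375
```

```bash
python3 - <<'E'
import pickle
from plan import *
d=pickle.load(open("im1.pkl","rb"))
T=np.array([.530,-.1318,.115]);R=cv2.Rodrigues(np.array([3.1,.29,-.276]))[0]
for b in (0,.005,.01,.013,.02):
    print(b,[proj(d[k],T-R[:,2]*b).round(1).tolist() for k in ("wrist","side","scene")])
import numpy as np
a=d["scene"]["img"][150:205,240:280];cv2.imwrite("pics/z.png",cv2.hconcat([cv2.resize(d["scene"]["img"][130:210,225:305],(560,560),interpolation=cv2.INTER_CUBIC)]))
from station import get_image
c=get_image("wrist");o=get_obs();T=o["tool_pos"];R=cv2.Rodrigues(o["tool_rot"])[0]
print("now",[(b,proj(c,T-R[:,2]*b).round(1).tolist()) for b in (0,.005,.01,.015,.02)],"talk",proj(c,K["talk"]))
s=cv2.resize(c["img"],(480,300));z=cv2.resize(d["scene"]["img"][130:210,225:305],(300,300),interpolation=cv2.INTER_CUBIC)
cv2.imwrite("pics/c3.png",cv2.hconcat([s,z]))
E
```

```text
0 [[323.6, 238.4], [343.6, 121.7], [256.6, 179.1]]
0.005 [[323.6, 242.4], [343.4, 120.0], [256.5, 177.6]]
0.01 [[323.6, 246.5], [343.2, 118.4], [256.4, 176.1]]
0.013 [[323.6, 249.1], [343.0, 117.4], [256.4, 175.2]]
0.02 [[323.6, 255.5], [342.7, 115.0], [256.2, 173.0]]
now [(0, [325.5, 238.7]), (0.005, [325.5, 242.7]), (0.01, [325.6, 246.9]), (0.015, [325.6, 251.4]), (0.02, [325.7, 256.2])] talk [326.74099295 241.06020858]
```

View pics/c3.png

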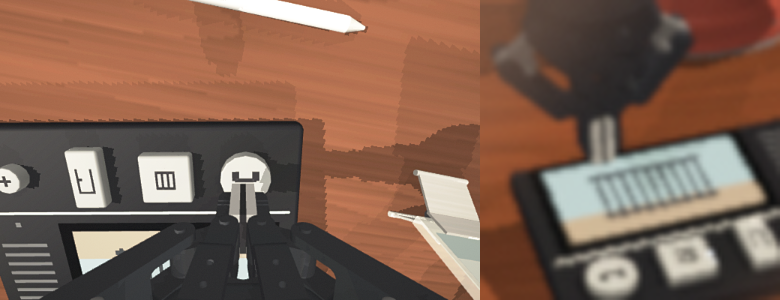

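Compared with the projected TCP, all three views put the visible fingertip edge 15–20 mm short of the reported TCP. The wrist image and the force agree that it is still in the air. I'll keep going in small steps, guarded by force, since 6 mm of key travel leaves room for 2 mm checks.

Request:
carry_out:
  rows:
    - [0, 0, 0, 0.0025, 0.002, 0.006, 1]
    - [0, 0, 0, 0.0025, 0.002, 0.012, 1]
    - [0, 0, 0, 0.0025, 0.002, 0.012, 1]

```text
t: 4.35
tool_pos: [0.5213, -0.1307, 0.0305]
tool_rot: [3.1, 0.29, -0.275]
contact_force: [0.3, 0.0, -0.4]
opening: 0.0007
grip_force: 0.0
```

Request:
carry_out:
  rows:
    - [0, 0, 0, 0, 0, 0, 1]

```text
t: 4.45
tool_pos: [0.5216, -0.1308, 0.0308]
tool_rot: [3.1, 0.29, -0.274]
contact_force: [-0.7, -0.1, -0.6]
opening: -0.0001
grip_force: 0.0
```

```bash
python3 plan.py talk .0; python3 - <<'E'
from station import *
import cv2,pickle
d={n:get_image(n) for n in ("scene","side","wrist")};pickle.dump(d,open("im3.pkl","wb"))
c=d["scene"]["img"][170:220,235:300];s=d["side"]["img"][105:170,315:380]
cv2.imwrite("pics/c4.png",cv2.hconcat([cv2.resize(c,(520,400),interpolation=cv2.INTER_CUBIC)[:,:390],cv2.resize(s,(400,400),interpolation=cv2.INTER_CUBIC)]))
E
```

```text
[ 0.5231 -0.1306  0.039 ] t 4.45 turn [-0.0003  0.0006 -0.0012] shift [ 0.0003  0.0003 -0.0279] mm [ 0.1  0.1 -8.4] F [-0.66 -0.08 -0.57] -0.00014735881209176799 [-0.33  0.14  1.84 -0.09  1.32  1.08]
```

View pics/c4.png

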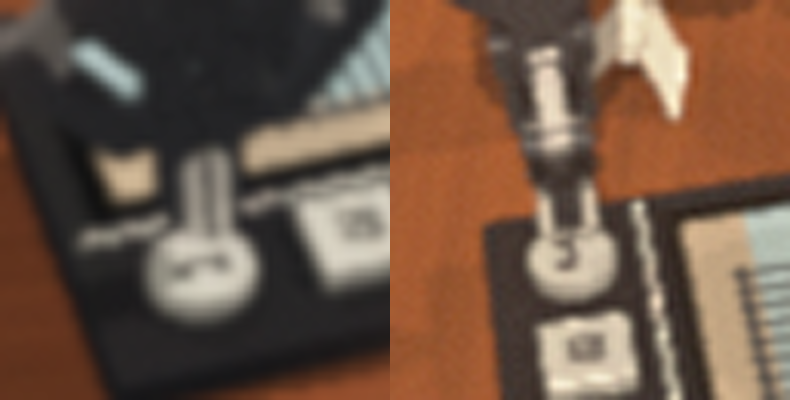

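The tips are still a little short of the key centre in both views, ending at about (260.6,199.4) in the scene view and (344,143) in the side view. There is no force either, so I'll keep stepping under force guard.

Request:
carry_out:
  rows:
    - [0, 0, 0, 0, 0, 0.005, 1]
    - [0, 0, 0, 0, 0, 0.01, 1]
    - [0, 0, 0, 0, 0, 0.01, 1]

```text
t: 4.9
tool_pos: [0.5209, -0.1308, 0.0276]
tool_rot: [3.1, 0.291, -0.275]
contact_force: [0.3, -0.4, -0.7]
opening: 0.0002
grip_force: 0.0
```

Request:
carry_out:
  rows:
    - [0, 0, 0, 0, 0, 0, 1]

```text
t: 5.0
tool_pos: [0.5211, -0.1309, 0.0279]
tool_rot: [3.1, 0.291, -0.274]
contact_force: [0.2, -0.5, 0.0]
opening: 0.0002
grip_force: 0.0
```

```bash
python3 plan.py talk .0
```

```text
[ 0.5231 -0.1306  0.039 ] t 5.0 turn [-0.0003  0.0006 -0.0012] shift [ 0.0002  0.0003 -0.0377] mm [  0.1   0.1 -11.3] F [ 0.21 -0.5   0.02] 0.0001679500947298381 [-0.33  0.14  1.84 -0.09  1.31  1.08]
```

Request:
carry_out:
  rows:
    - [0, 0, 0, 0, 0, 0.005, 1]
    - [0, 0, 0, 0, 0, 0.005, 1]

```text
t: 5.2
tool_pos: [0.5208, -0.1309, 0.0263]
tool_rot: [3.1, 0.291, -0.274]
contact_force: [-0.4, 0.1, 0.7]
opening: 0.0
grip_force: 0.0
```

Request:
carry_out:
  rows:
    - [0, 0, 0, 0, 0, 0.005, 1]
    - [0, 0, 0, 0, 0, 0.005, 1]

```text
t: 5.4
tool_pos: [0.5205, -0.131, 0.0248]
tool_rot: [3.1, 0.29, -0.274]
contact_force: [0.3, -0.4, 0.3]
opening: 0.0001
grip_force: 0.0
```

Request:
carry_out:
  rows:
    - [0, 0, 0, 0, 0, 0, 1]

```text
t: 5.5
tool_pos: [0.5206, -0.131, 0.0249]
tool_rot: [3.1, 0.29, -0.274]
contact_force: [0.9, 0.5, 0.3]
opening: 0.0
grip_force: 0.0
```

Request:
carry_out:
  rows:
    - [0, 0, 0, 0, 0, 0.005, 1]
    - [0, 0, 0, 0, 0, 0.005, 1]

```text
t: 5.7
tool_pos: [0.5202, -0.131, 0.0233]
tool_rot: [3.1, 0.29, -0.274]
contact_force: [-0.2, 0.5, -0.3]
opening: -0.0001
grip_force: 0.0
```

Request:
carry_out:
  rows:
    - [0, 0, 0, 0, 0, 0.004, 1]
    - [0, 0, 0, 0, 0, 0.004, 1]

```text
t: 5.9
tool_pos: [0.52, -0.131, 0.0222]
tool_rot: [3.1, 0.29, -0.274]
contact_force: [-0.9, 0.5, -0.0]
opening: -0.0
grip_force: 0.0
```

Request:
carry_out:
  rows:
    - [0, 0, 0, 0, 0, 0, 1]

```text
t: 6.0
tool_pos: [0.5202, -0.1311, 0.0223]
tool_rot: [3.1, 0.29, -0.274]
contact_force: [-0.6, -0.0, -0.0]
opening: -0.0002
grip_force: 0.0
```

```bash
python3 plan.py talk .0
```

```text
[ 0.5231 -0.1306  0.039 ] t 6.0 turn [-0.0003  0.0005 -0.0012] shift [ 0.0001  0.0002 -0.0566] mm [  0.    0.1 -17. ] F [-0.59 -0.01 -0.05] -0.00020191714830948478 [-0.34  0.15  1.84 -0.09  1.3   1.08]
```

```bash
python3 - <<'E'
import pickle
from plan import *
from station import get_image
a=pickle.load(open("im0.pkl","rb"));b=pickle.load(open("im3.pkl","rb"))
d={n:get_image(n) for n in ("scene","side","wrist")};pickle.dump(d,open("im4.pkl","wb"))
for n,cs,r in (("scene",(259,260,261),(186,212)),("side",(342,344,346),(128,156))):
    for c in cs:
        print(n,c,r)
        for q in (a,b,d): print("  ",q[n]["img"][r[0]:r[1],c].mean(1).astype(int).tolist())
w=d["wrist"];print("wrist talk",proj(w,K["talk"]),"tcp",proj(w,get_obs()["tool_pos"]))
print(w["img"][180:260:3,327].mean(1).astype(int).tolist())
E
```

```text
scene 259 (186, 212)
   [139, 126, 153, 173, 178, 171, 135, 76, 38, 78, 136, 136, 147, 186, 202, 194, 160, 160, 177, 195, 197, 172, 135, 100, 62, 38]
   [35, 36, 50, 84, 118, 132, 135, 139, 139, 140, 142, 148, 154, 170, 194, 194, 162, 161, 178, 197, 199, 173, 136, 101, 63, 39]
   [36, 35, 34, 35, 39, 56, 91, 125, 138, 139, 141, 147, 149, 148, 148, 141, 114, 116, 148, 185, 195, 172, 137, 101, 63, 39]
scene 260 (186, 212)
   [145, 124, 151, 172, 177, 167, 123, 63, 36, 81, 138, 127, 149, 189, 203, 191, 156, 173, 196, 204, 200, 172, 135, 99, 62, 38]
   [33, 38, 59, 89, 104, 106, 106, 113, 118, 119, 123, 132, 140, 157, 187, 188, 157, 175, 198, 205, 200, 174, 136, 100, 61, 39]
   [35, 35, 35, 34, 46, 72, 94, 110, 117, 120, 123, 132, 137, 136, 135, 126, 111, 143, 175, 190, 193, 170, 136, 99, 61, 39]
scene 261 (186, 212)
   [142, 133, 159, 175, 178, 165, 113, 53, 36, 82, 134, 120, 142, 187, 199, 181, 144, 165, 196, 205, 198, 166, 128, 93, 57, 37]
   [36, 42, 70, 105, 115, 112, 111, 111, 113, 114, 116, 119, 119, 140, 178, 177, 144, 166, 196, 206, 199, 167, 129, 94, 59, 37]
   [36, 37, 36, 36,
[... 839 characters left out ...]
8, 50, 54, 63, 62, 64, 63, 60, 79, 129, 122, 108, 126, 179, 190, 169, 153, 114, 65, 46]
side 346 (128, 156)
   [99, 99, 100, 99, 99, 102, 103, 100, 102, 101, 76, 55, 59, 108, 178, 194, 193, 190, 186, 187, 193, 196, 191, 169, 152, 106, 59, 46]
   [87, 65, 54, 45, 50, 68, 98, 121, 147, 153, 148, 142, 137, 135, 165, 163, 189, 196, 191, 191, 194, 199, 196, 174, 155, 110, 63, 51]
   [90, 90, 106, 81, 64, 51, 45, 47, 63, 92, 114, 134, 136, 121, 100, 86, 106, 158, 177, 179, 181, 187, 189, 171, 152, 107, 60, 47]
wrist talk [325.70174539 253.18553064] tcp [325.488626   238.67737241]
[59, 61, 61, 61, 59, 58, 60, 60, 59, 59, 54, 124, 121, 236, 229, 229, 228, 228, 228, 228, 228, 247, 77, 80, 79, 75, 57]
```

The key's lower edge hasn't changed in either view, so it hasn't moved. The tip has advanced and a contact shadow is closing in. Continuing in small steps.

Request:
carry_out:
  rows:
    - [0, 0, 0, 0, 0, 0.005, 1]
    - [0, 0, 0, 0, 0, 0.005, 1]

```text
t: 6.35
tool_pos: [0.5197, -0.1311, 0.0207]
tool_rot: [3.1, 0.291, -0.274]
contact_force: [0.4, 0.1, -0.9]
opening: -0.0001
grip_force: 0.0
```

Request:
carry_out:
  rows:
    - [0, 0, 0, 0, 0, 0.004, 1]
    - [0, 0, 0, 0, 0, 0.004, 1]

```text
t: 6.55
tool_pos: [0.5196, -0.1311, 0.0195]
tool_rot: [3.1, 0.29, -0.274]
contact_force: [-0.1, -0.0, -0.9]
opening: -0.0001
grip_force: 0.0
```

Request:
carry_out:
  rows:
    - [0, 0, 0, 0, 0, 0, 1]

```text
t: 6.65
tool_pos: [0.5197, -0.1312, 0.0197]
tool_rot: [3.1, 0.29, -0.274]
contact_force: [0.0, 0.3, 0.1]
opening: -0.0002
grip_force: 0.0
```

```bash
python3 plan.py talk .0; python3 - <<'E'
from station import get_image
for n,c,r in (("scene",260,(186,212)),("side",344,(128,156))): print(get_image(n)["img"][r[0]:r[1],c].mean(1).astype(int).tolist())
E
```

```text
[ 0.5231 -0.1306  0.039 ] t 6.65 turn [-0.0003  0.0005 -0.0012] shift [ 0.0001  0.0002 -0.0655] mm [  0.    0.  -19.6] F [0.01 0.26 0.13] -0.0001656930284171411 [-0.34  0.15  1.84 -0.09  1.3   1.08]
[38, 36, 34, 34, 35, 46, 81, 115, 122, 121, 123, 132, 136, 136, 136, 136, 137, 133, 152, 180, 185, 166, 134, 100, 62, 38]
[160, 134, 152, 200, 160, 115, 74, 64, 51, 52, 54, 53, 61, 66, 64, 62, 63, 78, 115, 110, 122, 177, 190, 167, 152, 116, 66, 49]
```

Request:
carry_out:
  rows:
    - [0, 0, 0, 0, 0, 0.005, 1]
    - [0, 0, 0, 0, 0, 0.005, 1]

```text
t: 6.95
tool_pos: [0.5193, -0.1312, 0.018]
tool_rot: [3.1, 0.29, -0.274]
contact_force: [-0.2, 0.9, -0.8]
opening: 0.0002
grip_force: 0.0
```

Request:
carry_out:
  rows:
    - [0, 0, 0, 0, 0, 0.004, 1]
    - [0, 0, 0, 0, 0, 0.004, 1]

```text
t: 7.15
tool_pos: [0.5191, -0.1312, 0.0168]
tool_rot: [3.1, 0.291, -0.274]
contact_force: [-0.4, 0.2, -0.1]
opening: -0.0
grip_force: 0.0
```

Request:
carry_out:
  rows:
    - [0, 0, 0, 0, 0, 0, 1]

```text
t: 7.25
tool_pos: [0.5192, -0.1313, 0.017]
tool_rot: [3.1, 0.29, -0.274]
contact_force: [-0.3, -0.4, 0.8]
opening: 0.0001
grip_force: 0.0
```

```bash
python3 plan.py talk .0; python3 - <<'E'
from station import get_image
for n,c,r in (("scene",260,(186,212)),("side",344,(128,156))): print(get_image(n)["img"][r[0]:r[1],c].mean(1).astype(int).tolist())
E
```

```text
[ 0.5231 -0.1306  0.039 ] t 7.25 turn [-0.0003  0.0005 -0.0012] shift [ 0.      0.0001 -0.0744] mm [  0.    0.  -22.3] F [-0.25 -0.36  0.81] 8.777949832707678e-05 [-0.34  0.15  1.85 -0.09  1.29  1.08]
[37, 36, 35, 34, 34, 38, 53, 81, 107, 118, 122, 131, 135, 137, 135, 136, 135, 129, 140, 174, 184, 166, 134, 99, 63, 38]
[132, 145, 129, 158, 208, 159, 111, 74, 62, 52, 51, 53, 60, 62, 63, 63, 62, 65, 85, 108, 121, 177, 189, 169, 153, 114, 66, 47]
```

Request:
carry_out:
  rows:
    - [0, 0, 0, 0, 0, 0.004, 1]
    - [0, 0, 0, 0, 0, 0.004, 1]

```text
t: 7.55
tool_pos: [0.5189, -0.1313, 0.0157]
tool_rot: [3.1, 0.29, -0.274]
contact_force: [-0.2, -0.2, 0.3]
opening: -0.0001
grip_force: 0.0
```

Request:
carry_out:
  rows:
    - [0, 0, 0, 0, 0, 0, 1]

```text
t: 7.65
tool_pos: [0.519, -0.1313, 0.0158]
tool_rot: [3.1, 0.291, -0.274]
contact_force: [-0.3, 0.1, 0.5]
opening: -0.0002
grip_force: 0.0
```

Request:
carry_out:
  rows:
    - [0, 0, 0, 0, 0, 0.004, 1]
    - [0, 0, 0, 0, 0, 0.004, 1]

```text
t: 7.85
tool_pos: [0.5187, -0.1313, 0.0145]
tool_rot: [3.1, 0.291, -0.274]
contact_force: [0.2, 0.3, -0.2]
opening: 0.0
grip_force: 0.0
```

Request:
carry_out:
  rows:
    - [0, 0, 0, 0, 0, 0, 1]

```text
t: 7.95
tool_pos: [0.5188, -0.1313, 0.0146]
tool_rot: [3.1, 0.291, -0.274]
contact_force: [0.3, -0.3, -0.2]
opening: 0.0001
grip_force: 0.0
```

```bash
python3 plan.py talk .0; python3 - <<'E'
from station import get_image
for n,c,r in (("scene",260,(186,212)),("side",344,(128,156))): print(get_image(n)["img"][r[0]:r[1],c].mean(1).astype(int).tolist())
E
```

```text
[ 0.5231 -0.1306  0.039 ] t 7.95 turn [-0.0003  0.0005 -0.0011] shift [ 0.0001  0.0002 -0.0826] mm [  0.    0.1 -24.8] F [ 0.27 -0.26 -0.17] 0.00011121509789785384 [-0.34  0.16  1.85 -0.09  1.29  1.08]
[35, 36, 38, 37, 34, 34, 42, 64, 87, 108, 121, 131, 136, 136, 135, 135, 137, 134, 137, 170, 183, 166, 133, 100, 62, 39]
[125, 142, 156, 135, 159, 211, 160, 109, 74, 70, 56, 55, 56, 63, 62, 66, 61, 59, 64, 92, 121, 173, 185, 167, 152, 113, 68, 48]
```

Request:
carry_out:
  rows:
    - [0, 0, 0, 0, 0, 0.004, 1]
    - [0, 0, 0, 0, 0, 0.004, 1]

```text
t: 8.25
tool_pos: [0.5187, -0.1314, 0.0135]
tool_rot: [3.1, 0.29, -0.273]
contact_force: [-0.0, 1.0, 1.6]
opening: -0.0002
grip_force: 0.4
```

Request:
carry_out:
  rows:
    - [0, 0, 0, 0, 0, 0, 1]

```text
t: 8.35
tool_pos: [0.5187, -0.1314, 0.0136]
tool_rot: [3.1, 0.29, -0.273]
contact_force: [0.5, 0.5, 0.4]
opening: 0.0001
grip_force: 0.2
```

Request:
carry_out:
  rows:
    - [0, 0, 0, 0, 0, 0.003, 1]
    - [0, 0, 0, 0, 0, 0.003, 1]

```text
t: 8.55
tool_pos: [0.5186, -0.1315, 0.0127]
tool_rot: [3.1, 0.29, -0.273]
contact_force: [-0.2, -0.4, 1.8]
opening: -0.0001
grip_force: 0.7
```

Request:
carry_out:
  rows:
    - [0, 0, 0, 0, 0, 0, 1]

```text
t: 8.65
tool_pos: [0.5186, -0.1315, 0.0128]
tool_rot: [3.1, 0.29, -0.273]
contact_force: [0.4, 0.5, 1.1]
opening: 0.0006
grip_force: 0.7
```

```bash
python3 plan.py talk .0; python3 - <<'E'
from station import get_image
for n,c,r in (("scene",260,(186,212)),("scene",254,(186,212)),("side",344,(128,156))): print(get_image(n)["img"][r[0]:r[1],c].mean(1).astype(int).tolist())
E
```

```text
[ 0.5231 -0.1306  0.039 ] t 8.65 turn [-0.0003  0.0004 -0.0012] shift [-0.0002 -0.0001 -0.0887] mm [ -0.1  -0.  -26.6] F [0.44 0.54 1.09] 0.0005692456368479513 [-0.34  0.16  1.85 -0.09  1.29  1.08]
[34, 36, 36, 35, 34, 34, 35, 44, 74, 106, 121, 131, 135, 136, 135, 135, 137, 136, 137, 154, 176, 171, 139, 102, 62, 39]
[36, 36, 35, 35, 37, 36, 36, 34, 31, 32, 45, 82, 109, 88, 83, 104, 121, 127, 129, 124, 112, 90, 61, 41, 36, 37]
[123, 139, 165, 168, 147, 163, 180, 136, 96, 69, 66, 53, 52, 63, 64, 65, 60, 60, 61, 77, 136, 173, 184, 178, 155, 115, 64, 47]
```

Contact at last: the force starts at a reported TCP about 25.5 mm past nominal. I'll press about 3.6 mm further, hold and read.

Request:
carry_out:
  rows:
    - [0, 0, 0, 0, 0, 0.004, 1]
    - [0, 0, 0, 0, 0, 0.008, 1]
    - [0, 0, 0, 0, 0, 0.012, 1]
    - [0, 0, 0, 0, 0, 0.012, 1]

```text
t: 9.2
tool_pos: [0.518, -0.1316, 0.0092]
tool_rot: [3.1, 0.29, -0.273]
contact_force: [0.1, 0.6, 4.2]
opening: -0.0002
grip_force: 1.9
```

Request:
carry_out:
  rows:
    - [0, 0, 0, 0, 0, 0, 1]

```text
t: 9.3
tool_pos: [0.5181, -0.1316, 0.0094]
tool_rot: [3.1, 0.29, -0.273]
contact_force: [-0.6, 0.9, 4.3]
opening: -0.0001
grip_force: 1.9
```

Request:
carry_out:
  rows:
    - [0, 0, 0, 0, 0, 0, 1]

```text
t: 9.4
tool_pos: [0.5181, -0.1315, 0.0093]
tool_rot: [3.1, 0.29, -0.273]
contact_force: [-0.3, 0.4, 3.5]
opening: -0.0001
grip_force: 1.9
```

```bash
python3 plan.py talk .0; python3 - <<'E'
from station import get_image
import cv2,pickle
d={n:get_image(n) for n in ("scene","side","wrist")};pickle.dump(d,open("im5.pkl","wb"))
for n,c,r in (("scene",260,(186,212)),("side",344,(128,156))): print(d[n]["img"][r[0]:r[1],c].mean(1).astype(int).tolist())
E
```

```text
[ 0.5231 -0.1306  0.039 ] t 9.4 turn [-0.0003  0.0004 -0.0012] shift [-0.0004 -0.     -0.1005] mm [ -0.1  -0.  -30.2] F [-0.34  0.36  3.5 ] -0.00013360929580681521 [-0.34  0.16  1.85 -0.09  1.28  1.08]
[34, 34, 36, 37, 36, 35, 34, 35, 43, 74, 115, 134, 137, 136, 135, 135, 137, 137, 136, 134, 144, 171, 166, 122, 69, 39]
[125, 128, 132, 160, 183, 149, 162, 199, 155, 104, 75, 68, 56, 52, 58, 61, 63, 58, 65, 55, 67, 121, 167, 183, 173, 122, 64, 48]
```

Force is about 4.0 N, so the key is around 4.3 mm in and the image shows it sunk: talk is pressed. I'll add a touch for margin, release and move over to the square key.

Request:
carry_out:
  rows:
    - [0, 0, 0, 0, 0, 0.0015, 1]
    - [0, 0, 0, 0, 0, 0.0015, 1]

```text
t: 9.75
tool_pos: [0.518, -0.1316, 0.0087]
tool_rot: [3.1, 0.29, -0.273]
contact_force: [0.5, -0.0, 3.2]
opening: -0.0003
grip_force: 2.1
```

Request:
carry_out:
  rows:
    - [0, 0, 0, 0, 0, -0.01, 1]
    - [0, 0, 0, 0, 0, -0.03, 1]
    - [0, 0, 0, 0, 0, -0.065, 1]
    - [0, 0, 0, 0, 0, -0.065, 1]
    - [0, 0, 0, 0, 0, -0.065, 1]

```text
t: 10.25
tool_pos: [0.5213, -0.1309, 0.0281]
tool_rot: [3.1, 0.291, -0.273]
contact_force: [-0.8, -0.5, 1.0]
opening: -0.0002
grip_force: 0.0
```

Request:
carry_out:
  rows:
    - [0, 0, 0, 0, -0.06, 0, 1]
    - [0, 0, 0, 0, -0.13, 0, 1]
    - [0, 0, 0, 0, -0.187, 0, 1]
    - [0, 0, 0, 0, -0.187, 0, 1]
    - [0, 0, 0, 0, -0.187, 0, 1]

```text
t: 10.75
tool_pos: [0.5105, -0.0752, 0.0277]
tool_rot: [3.099, 0.293, -0.274]
contact_force: [-0.4, 0.4, -0.6]
opening: 0.0002
grip_force: 0.0
```

```bash
python3 plan.py street -0.0256; python3 - <<'E'
from station import get_image
import pickle,numpy as np,cv2
a=pickle.load(open("im0.pkl","rb"))["scene"]["img"].astype(int);d=get_image("scene")["img"].astype(int)
print(abs(a-d)[203:212,253:268].mean(),d[186:212,260].mean(1).astype(int).tolist())
E
```

```text
[ 0.5125 -0.0756  0.039 ] t 10.75 turn [-0.0002  0.0006 -0.0007] shift [-0.0002  0.0027  0.047 ] mm [-0.1  0.8 14.1] F [-0.42  0.42 -0.64] 0.00020739571627655372 [-0.25  0.1   1.89 -0.08  1.32  1.16]
18.271604938271604 [145, 124, 150, 171, 178, 167, 122, 62, 36, 81, 138, 123, 123, 135, 137, 126, 101, 114, 133, 153, 176, 165, 134, 99, 61, 38]
```

Talk is back up and the console hasn't moved. Next, the square key.

Request:
carry_out:
  rows:
    - [0, 0, 0, 0, 0.002, 0.02, 1]
    - [0, 0, 0, 0, 0.002, 0.037, 1]
    - [0, 0, 0, 0, 0.002, 0.045, 1]
    - [0, 0, 0, 0, 0.002, 0.05, 1]
    - [0, 0, 0, 0, 0.002, 0.054, 1]

```text
t: 11.3
tool_pos: [0.5079, -0.0771, 0.0119]
tool_rot: [3.1, 0.29, -0.275]
contact_force: [-1.7, -0.3, 1.7]
opening: -0.0001
grip_force: 1.0
```

Request:
carry_out:
  rows:
    - [0, 0, 0, 0, 0, 0, 1]

```text
t: 11.4
tool_pos: [0.508, -0.0771, 0.012]
tool_rot: [3.1, 0.29, -0.274]
contact_force: [0.0, -0.3, 2.0]
opening: -0.0001
grip_force: 0.9
```

Request:
carry_out:
  rows:
    - [0, 0, 0, 0, 0, 0, 1]

```text
t: 11.5
tool_pos: [0.5082, -0.0771, 0.0122]
tool_rot: [3.1, 0.29, -0.273]
contact_force: [-0.6, -0.0, 1.9]
opening: -0.0003
grip_force: 0.9
```

```bash
python3 plan.py street -0.0256
```

```text
[ 0.5125 -0.0756  0.039 ] t 11.5 turn [-0.0002  0.0004 -0.0012] shift [-0.0009 -0.0021 -0.0053] mm [-0.3 -0.6 -1.6] F [-0.62 -0.05  1.94] -0.0002682792186986947 [-0.25  0.12  1.9  -0.08  1.29  1.16]
```

Request:
carry_out:
  rows:
    - [0, 0, 0, 0, 0, 0.004, 1]
    - [0, 0, 0, 0, 0, 0.008, 1]
    - [0, 0, 0, 0, 0, 0.011, 1]
    - [0, 0, 0, 0, 0, 0.011, 1]

```text
t: 11.9
tool_pos: [0.5079, -0.0771, 0.009]
tool_rot: [3.1, 0.291, -0.273]
contact_force: [-0.2, 0.1, 4.3]
opening: 0.0003
grip_force: 2.0
```

Request:
carry_out:
  rows:
    - [0, 0, 0, 0, 0, 0, 1]

```text
t: 12.0
tool_pos: [0.5079, -0.0771, 0.009]
tool_rot: [3.1, 0.29, -0.273]
contact_force: [-0.1, -0.8, 3.4]
opening: 0.0002
grip_force: 2.0
```

Request:
carry_out:
  rows:
    - [0, 0, 0, 0, 0, 0, 1]

```text
t: 12.1
tool_pos: [0.5079, -0.0771, 0.0089]
tool_rot: [3.1, 0.29, -0.272]
contact_force: [1.2, -0.6, 3.5]
opening: -0.0001
grip_force: 2.0
```

```bash
python3 plan.py street -0.0256
```

```text
[ 0.5125 -0.0756  0.039 ] t 12.1 turn [-0.0002  0.0003 -0.0012] shift [-0.0015 -0.0021 -0.0161] mm [-0.5 -0.6 -4.8] F [ 1.19 -0.6   3.55] -0.00011525008600310923 [-0.25  0.12  1.9  -0.08  1.28  1.16]
```

Pressed: grip-pad reading 2.0 N and about 4.5 mm in, the same as for talk. Release and move on to the long narrow key.

Request:
carry_out:
  rows:
    - [0, 0, 0, 0, 0, -0.01, 1]
    - [0, 0, 0, 0, 0, -0.03, 1]
    - [0, 0, 0, 0, 0, -0.065, 1]
    - [0, 0, 0, 0, 0, -0.065, 1]
    - [0, 0, 0, 0, 0, -0.065, 1]

```text
t: 12.6
tool_pos: [0.511, -0.0763, 0.0281]
tool_rot: [3.1, 0.291, -0.273]
contact_force: [0.8, -0.3, -0.2]
opening: -0.0001
grip_force: 0.0
```

Request:
carry_out:
  rows:
    - [0, 0, 0, -0.001, -0.06, 0, 1]
    - [0, 0, 0, -0.001, -0.13, 0, 1]
    - [0, 0, 0, -0.001, -0.189, 0, 1]
    - [0, 0, 0, -0.001, -0.189, 0, 1]
    - [0, 0, 0, -0.001, -0.189, 0, 1]

```text
t: 13.1
tool_pos: [0.4995, -0.0201, 0.0275]
tool_rot: [3.099, 0.292, -0.275]
contact_force: [-0.0, 0.6, 0.3]
opening: -0.0002
grip_force: 0.0
```

```bash
python3 plan.py inner -0.0256; python3 - <<'E'
from station import get_image
import pickle
from plan import *
a=pickle.load(open("im0.pkl","rb"))["side"];w=get_image("wrist");d=get_image("side")
print(abs(a["img"].astype(int)-d["img"])[150:170,339:346].mean())
print([proj(w,K[k]).round().tolist() for k in K])
c=cv2.resize(w["img"],(500,312));s=cv2.resize(d["img"][110:220,310:420],(300,312),interpolation=cv2.INTER_CUBIC)
cv2.imwrite("pics/c5.png",cv2.hconcat([c,s]))
E
```

```text
[ 0.5019 -0.0206  0.039 ] t 13.1 turn [-0.0002  0.0007 -0.0008] shift [0.0009 0.0032 0.0464] mm [ 0.3  1.  13.9] F [-0.01  0.6   0.32] -0.0001710995392668339 [-0.15  0.07  1.92 -0.06  1.32  1.25]
56.75714285714286
[[550.0, 248.0], [439.0, 248.0], [328.0, 248.0], [216.0, 248.0]]
```

View pics/c5.png

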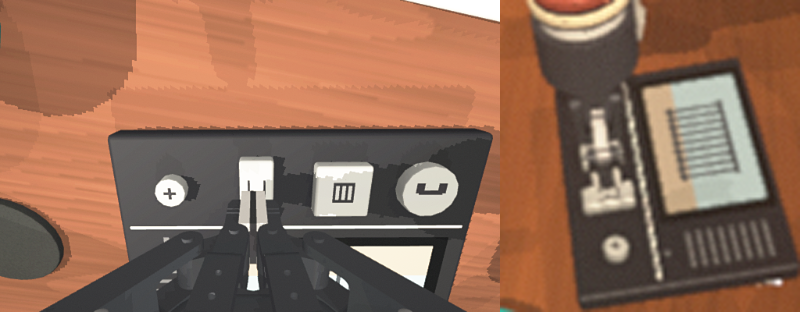

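The last view shows the shut fingers over the long narrow key at (256,185). Talk and square are up, and the guard key is well clear at (171,190). Pressing the long key.

Request:
carry_out:
  rows:
    - [0, 0, 0, 0, 0.001, 0.02, 1]
    - [0, 0, 0, 0, 0.001, 0.037, 1]
    - [0, 0, 0, 0, 0.001, 0.045, 1]
    - [0, 0, 0, 0, 0.001, 0.05, 1]
    - [0, 0, 0, 0, 0.001, 0.053, 1]

```text
t: 13.7
tool_pos: [0.4972, -0.0217, 0.0122]
tool_rot: [3.1, 0.29, -0.275]
contact_force: [-0.7, 1.1, 1.1]
opening: -0.0001
grip_force: 0.9
```

Request:
carry_out:
  rows:
    - [0, 0, 0, 0, 0, 0, 1]

```text
t: 13.8
tool_pos: [0.4974, -0.0217, 0.0124]
tool_rot: [3.1, 0.29, -0.274]
contact_force: [-0.7, -0.4, 2.6]
opening: -0.0002
grip_force: 0.8
```

Request:
carry_out:
  rows:
    - [0, 0, 0, 0, 0, 0, 1]

```text
t: 13.9
tool_pos: [0.4976, -0.0216, 0.0125]
tool_rot: [3.1, 0.29, -0.273]
contact_force: [-0.4, 0.3, 1.7]
opening: -0.0003
grip_force: 0.7
```

```bash
python3 plan.py inner -0.0256
```

```text
[ 0.5019 -0.0206  0.039 ] t 13.9 turn [-0.0002  0.0004 -0.0012] shift [-0.0008 -0.0005 -0.0041] mm [-0.2 -0.2 -1.2] F [-0.42  0.31  1.74] -0.00031525902074983016 [-0.16  0.09  1.93 -0.06  1.29  1.25]
```

Request:
carry_out:
  rows:
    - [0, 0, 0, 0, 0, 0.004, 1]
    - [0, 0, 0, 0, 0, 0.008, 1]
    - [0, 0, 0, 0, 0, 0.012, 1]
    - [0, 0, 0, 0, 0, 0.012, 1]

```text
t: 14.3
tool_pos: [0.4971, -0.0217, 0.009]
tool_rot: [3.1, 0.29, -0.272]
contact_force: [-1.1, -0.1, 4.6]
opening: 0.0
grip_force: 2.0
```

Request:
carry_out:
  rows:
    - [0, 0, 0, 0, 0, 0, 1]

```text
t: 14.4
tool_pos: [0.4971, -0.0217, 0.0091]
tool_rot: [3.1, 0.291, -0.272]
contact_force: [-0.0, -0.3, 4.6]
opening: 0.0007
grip_force: 2.0
```

Request:
carry_out:
  rows:
    - [0, 0, 0, 0, 0, 0, 1]

```text
t: 14.5
tool_pos: [0.4971, -0.0217, 0.009]
tool_rot: [3.1, 0.29, -0.272]
contact_force: [0.2, -0.4, 4.4]
opening: 0.0001
grip_force: 2.0
```

```bash
python3 plan.py inner -0.0256
```

```text
[ 0.5019 -0.0206  0.039 ] t 14.5 turn [-0.0002  0.0003 -0.0012] shift [-0.0012 -0.0006 -0.016 ] mm [-0.4 -0.2 -4.8] F [ 0.22 -0.42  4.42] 0.00011527752305841348 [-0.16  0.09  1.93 -0.06  1.28  1.25]
```

Pressed at about 4.5 N. Release, then go back over the talk key (+112 mm in tool y).

Request:
carry_out:
  rows:
    - [0, 0, 0, 0, 0, -0.01, 1]
    - [0, 0, 0, 0, 0, -0.03, 1]
    - [0, 0, 0, 0, 0, -0.065, 1]
    - [0, 0, 0, 0, 0, -0.065, 1]
    - [0, 0, 0, 0, 0, -0.065, 1]

```text
t: 15.0
tool_pos: [0.5002, -0.021, 0.0282]
tool_rot: [3.1, 0.29, -0.273]
contact_force: [-0.7, -0.8, -0.0]
opening: -0.0002
grip_force: 0.0
```

Request:
carry_out:
  rows:
    - [0, 0, 0, -0.001, 0.08, 0, 1]
    - [0, 0, 0, -0.001, 0.2, 0, 1]
    - [0, 0, 0, -0.001, 0.3, 0, 1]
    - [0, 0, 0, -0.001, 0.373, 0, 1]
    - [0, 0, 0, -0.001, 0.373, 0, 1]

```text
t: 15.5
tool_pos: [0.5207, -0.1332, 0.0277]
tool_rot: [3.1, 0.286, -0.274]
contact_force: [-0.5, 0.3, 0.0]
opening: -0.0003
grip_force: 0.0
```

Request:
carry_out:
  rows:
    - [0, 0, 0, 0, 0, 0, 1]
    - [0, 0, 0, 0, 0, 0, 1]

```text
t: 15.7
tool_pos: [0.52, -0.1301, 0.0275]
tool_rot: [3.1, 0.292, -0.275]
contact_force: [0.5, 0.3, -0.5]
opening: -0.0001
grip_force: 0.0
```

```bash
python3 plan.py talk -0.0256
```

```text
[ 0.5231 -0.1306  0.039 ] t 15.7 turn [-0.0005  0.0008 -0.0009] shift [0.0032 0.0037 0.0457] mm [ 1.   1.1 13.7] F [ 0.48  0.26 -0.46] -5.620609182071681e-05 [-0.33  0.14  1.84 -0.09  1.31  1.08]
```

Request:
carry_out:
  rows:
    - [0, 0, 0, 0.002, 0.002, 0.02, 1]
    - [0, 0, 0, 0.002, 0.002, 0.037, 1]
    - [0, 0, 0, 0.002, 0.002, 0.045, 1]
    - [0, 0, 0, 0.002, 0.002, 0.05, 1]
    - [0, 0, 0, 0.002, 0.002, 0.053, 1]

```text
t: 16.2
tool_pos: [0.5184, -0.1318, 0.0121]
tool_rot: [3.1, 0.291, -0.274]
contact_force: [-0.3, 1.0, 2.6]
opening: -0.0
grip_force: 0.9
```

Request:
carry_out:
  rows:
    - [0, 0, 0, 0, 0, 0, 1]

```text
t: 16.3
tool_pos: [0.5186, -0.1319, 0.0123]
tool_rot: [3.1, 0.291, -0.273]
contact_force: [-0.5, 1.0, 2.0]
opening: -0.0
grip_force: 0.8
```

Request:
carry_out:
  rows:
    - [0, 0, 0, 0, 0, 0, 1]

```text
t: 16.4
tool_pos: [0.5188, -0.1321, 0.0125]
tool_rot: [3.1, 0.29, -0.273]
contact_force: [0.0, 1.2, 2.0]
opening: -0.0004
grip_force: 0.8
```

```bash
python3 plan.py talk -0.0256
```

```text
[ 0.5231 -0.1306  0.039 ] t 16.4 turn [-0.0002  0.0003 -0.0012] shift [-0.0006 -0.0021 -0.0043] mm [-0.2 -0.6 -1.3] F [0.02 1.19 1.95] -0.0003635092113642566 [-0.34  0.16  1.85 -0.09  1.29  1.08]
```

Request:
carry_out:
  rows:
    - [0, 0, 0, 0, 0, 0.004, 1]
    - [0, 0, 0, 0, 0, 0.008, 1]
    - [0, 0, 0, 0, 0, 0.012, 1]
    - [0, 0, 0, 0, 0, 0.012, 1]

```text
t: 16.8
tool_pos: [0.5183, -0.1323, 0.0089]
tool_rot: [3.1, 0.29, -0.273]
contact_force: [-0.3, 0.6, 3.7]
opening: -0.0003
grip_force: 2.0
```

Request:
carry_out:
  rows:
    - [0, 0, 0, 0, 0, 0, 1]

```text
t: 16.9
tool_pos: [0.5183, -0.1323, 0.009]
tool_rot: [3.1, 0.29, -0.273]
contact_force: [0.4, -0.4, 4.1]
opening: 0.0004
grip_force: 2.0
```

Request:
carry_out:
  rows:
    - [0, 0, 0, 0, 0, 0, 1]

```text
t: 17.0
tool_pos: [0.5183, -0.1323, 0.009]
tool_rot: [3.1, 0.29, -0.272]
contact_force: [0.2, 1.0, 3.6]
opening: 0.0002
grip_force: 2.0
```

```bash
python3 plan.py talk -0.0256
```

```text
[ 0.5231 -0.1306  0.039 ] t 17.0 turn [-0.0002  0.0003 -0.0012] shift [-0.0008 -0.0025 -0.0162] mm [-0.2 -0.8 -4.9] F [0.25 1.01 3.56] 0.0002370730452315893 [-0.34  0.16  1.85 -0.09  1.28  1.08]
```

Pressed again, the same as before. I'll retreat straight out, well clear of the console, and check that nothing has moved.

Request:
carry_out:
  rows:
    - [0, 0, 0, 0, 0, -0.01, 1]
    - [0, 0, 0, 0, 0, -0.03, 1]
    - [0, 0, 0, 0, 0, -0.1, 1]
    - [0, 0, 0, 0, 0, -0.25, 1]
    - [0, 0, 0, 0, 0, -0.4, 1]

```text
t: 17.5
tool_pos: [0.5369, -0.1278, 0.1264]
tool_rot: [3.101, 0.291, -0.281]
contact_force: [1.3, 0.8, 0.8]
opening: -0.0001
grip_force: 0.0
```

Request:
carry_out:
  rows:
    - [0, 0, 0, -0.1, 0, -0.2, 1]
    - [0, 0, 0, -0.3, 0, -0.3, 1]
    - [0, 0, 0, -0.3, 0, -0.3, 1]
    - [0, 0, 0, -0.3, 0, -0.3, 1]
    - [0, 0, 0, -0.3, 0, -0.3, 1]

```text
t: 18.0
tool_pos: [0.4667, -0.1418, 0.2312]
tool_rot: [3.1, 0.29, -0.273]
contact_force: [-0.1, 1.1, 0.2]
opening: 0.0001
grip_force: 0.0
```

```bash
python3 - <<'E'
from station import *
import pickle,cv2,numpy as np
a=pickle.load(open("im0.pkl","rb"));o=get_obs();print(o["t"],o["tool_pos"],o["contact_force"])
for n,rs in (("scene",((225,155,345,225),(170,175,215,235),(235,225,305,250),(335,160,410,225))),("side",((322,125,425,222),(340,75,368,128),(290,130,315,180),(262,215,430,295)))):
    d=get_image(n)["img"]
    for x0,y0,x1,y1 in rs:
        A=a[n]["img"][y0:y1,x0:x1];B=d[y0:y1,x0:x1]
        s,r=cv2.phaseCorrelate(A.mean(2),B.mean(2)); print(n,(x0,y0),np.abs(A.astype(int)-B).mean().round(1),np.round(s,2),round(r,2))
E
```

```text
18.0 [ 0.46672523 -0.14184011  0.23117712] [-0.10863362  1.06615744  0.21421904]
scene (225, 155) 2.7 [-0.01  0.01] 0.96
scene (170, 175) 1.4 [ 0.48 -0.08] 0.98
scene (235, 225) 2.7 [0.07 0.51] 1.0
scene (335, 160) 2.5 [ 0.67 -0.04] 0.91
side (322, 125) 4.7 [ 0.05 -0.02] 0.98
side (340, 75) 7.8 [0.08 0.09] 0.99
side (290, 130) 4.7 [0.42 0.15] 0.86
side (262, 215) 4.5 [0.23 0.03] 0.9
```

Nothing has shifted; the 0.5 px values are odd-size window artefacts. Handing in.

```bash
python3 -c "
from station import *
print(finish_job())"
```

```text
the job is handed in; nothing more can be done
None
```

I pressed the talk, street, inner and talk keys in that order, each about 4.5 mm in at about 4 N and released before the next; the guard key was not touched, image checks show the intercom and nearby things unmoved, and the job was handed in at about 18 s (no verdict shown).

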